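Close up the small-parts chest on the engine bench

ROBOT

A 6-joint arm with a two-finger parallel gripper is mounted at the origin on the work surface. World frame = base frame: x ahead of the robot, y to its left, z up, the work surface at z = 0. Lengths are in m, angles in rad, forces in N, time in s.
With the tool pointing down it reaches from about 0.375 to 0.975 m from the base axis. Payload 3.8 kg.
Tool frame: the origin (TCP) lies midway between the tips of the shut fingers; the grasp point (between the pads) lies 19 mm behind it (grasp_offset is the distance from the TCP to the grasp point, in m); z points along the fingers, y is the line along which they close (so a half turn about z gives the same grasp; the last joint's range is limited). The gripper opens to 85 mm and grips with 20 to 120 N. Pads are 22 mm wide; open, the fingers measure 114 mm over their backs; the gripper's body (76 mm by 85 mm) begins 54 mm behind the grasp point. The pads swing forward as they close: fully open they stand 13 mm farther back than shut.
Start: joints at [1.285, 0.264, 1.604, -0, 1.274, -0.037], TCP at [0.166, 0.654, 0.231] pointing down, gripper open.
Joint ranges: [-2.63, 2.63], [-0.94, 2.18], [0.31, 2.57], [-1.31, 4.45], [0, 2.66], [-2.55, 2.55]. Speed limits (rad/s): [2.57, 2.57, 3.14, 3.14, 3.14, 3.14].

INTERFACE

Orientations are given as a unit quaternion [x, y, z, w].
In Python, from station import read_state, capture, finish_job, look_for, pinpoint, grasp_offset gives the robot as it stands. The module is installed in compiled form; this text tells all that it offers.
- The arm moves only by the tool drive_tool, never from a script. Its argument "rows" is a list of rows, each an object with "hand": the closure in counts, from 0 (fully open) to 255 (shut); "slide": the shift along the tool's x, y, z in mm, a list of three; "twist": the turn about the tool's z in degrees. In form: [{"hand": hand, "slide": [tx, ty, tz], "twist": twist}, ...]. A call has exactly 8 rows; each row shifts and turns the commanded pose from where the row before left it, along the tool's axes as they then stand; what a row does not reach is not made up. A row lasts 1/8 s, in which the tool goes at most 62.5 mm and 10.7 degrees, less where a joint would pass 70% of its speed; a pose out of reach is approached as far as the arm can. A call with a gripper value outside its range is refused whole. The fingers move at their own pace and stop on an object; the grip force is fixed at half the most. Time passes only in rows, so rows that do not move let the fingers close, or fill a call up. It gives the time, the measured TCP pose, the force, the opening and the grip force at its end, in the units of the state.
- read_state(): the state, without advancing time (a new reading comes with each control period).
- capture(name): name is "side" or "top" or "wrist"; returns a dict with "image" (400x640x3 uint8, blue, green, red), "depth" (400x640 float32, m along the optical axis (not along the pixel's ray), 0 where there is no reading), "vertical_fov" (degrees; the focal length in pixels is half the picture's height over the tangent of half this angle, whatever the lens; pixels are square), "cx", "cy" (the principal point, pixels), "xyz" and "attitude" of the camera in the world; the wrist camera has in their place "T_tool_cam" (4x4, takes a point from camera to tool coordinates, whose origin is the TCP and whose axes are the flange's). Camera axes: x right, y down, z forward; pixel columns grow to the right and rows downward; lengths in m; the calibration is good to about 2 mm. A picture is of the moment at which its call begins: read the wrist's pose just before it.
- finish_job(): hands the job in; it is judged then, once.
Trained networks look in the newest picture that a camera, given by its name, has taken for a name from the list of things; names that differ only in an ending like _2 or _b are one class to them, and where a whole thing is asked for, a point or a joint stands for the part that bears it (a point fixed in the world has none). Each returns a list of dicts, best first, with "confidence" (0 to 1); they miss things now and then, are a little off and sometimes report something else, mostly with a low value. They report only what shows in the picture. A call takes as long as a camera call.
- look_for(camera, label): "rect" ([left, top, width, height] in pixels, round what is visible of it).
- pinpoint(camera, label): "at" ([row, column] in pixels: a listed point, or the origin of a listed thing).
The state is a dict: "time_s": time; "joints": joint angles; "qvel": joint speeds; "tau": joint torques, N m; "ee_pos": TCP position; "tool_rot": TCP orientation; "contact_force": force on the tool from outside, world axes, zero at the start; "torque": the same for the moment, N m; "width": finger opening in m; "grasp_force": force on a finger pad.
Only numpy, scipy, OpenCV 4.12 (cv2) and the standard library are available. Lean on these libraries where they do the work, as an engineer would, in place of code of your own. Each camera call takes 0.05 s, during which the arm holds its last target. There are 200 camera calls.

TASK

Close up the blue small-parts chest: with the fingertips, push both red drawers fully shut, and only then push the lid down until it is fully closed. Push, do not grasp or lift anything, do not slam the drawers or the lid, and leave the parts in the tray and everything on the bench where they are.

Things in the scene. Friction and masses are not known exactly. Their poses are not given: they have to be found in the camera images.
- chest: blue steel small-parts chest, fixed to the bench, 150 deep (its x) x 260 wide (its y) x 85 high without the lid. Origin: centre of its underside, on the bench. Its -x side is the front, where the drawers come out; +y is its left half seen in the +x direction. On top is an open tray, 28 deep, under the hinged lid; apart from the lid the top rim is 85 above the bench
- drawer_left (a joint): how far the left (+y half) red-fronted drawer stands out of the chest's front, in m: 0 fully shut, starts between 0.03 and 0.07, stop at 0.1. It slides along the chest's x with about 2 N of friction, stays where it is left and meets a firm stop when shut
- drawer_right (a joint): the same for the right (-y half) drawer
- pull_left (a point): centre of the front face of the left drawer's pull: a bare aluminium bar 70 wide (y), 12 high, its middle 30 above the bench, standing 10 proud of the red drawer front. The front is 119 wide, from 8 to 51 above the bench. Moves with the drawer; with the drawer shut this point is 85 in front of the chest's origin (chest x = -0.085), at chest y = +0.0645. Axes as the chest's
- pull_right (a point): the same point on the right drawer's pull (chest y = -0.0645)
- lid (a joint): angle of the chest's lid in rad: 0 shut flat, 1.57 upright, starts between 0.95 and 1.3, stop at 1.7. Hinged along the chest's far top edge. The hinge is stiff (0.4 N m): the lid stays where it is left and must be pushed all the way down, a few N near its free edge
- lid_hinge (a point): middle of the lid's hinge line, which runs along the chest's y: 75 beyond the chest's origin in chest x, 85 above the bench. Fixed to the chest, axes as the chest's
- lid_edge (a point): middle of the lid's free edge on its outer (top) face, 152 from the hinge line. The lid is a blue plate 152 x 264 with a thin black rubber mat on its outer face; that face lies 9 outside the plane through the hinge line, so 94 above the bench when shut. A thin aluminium tab, 70 wide, hangs on the free edge. Moves with the lid
- spark_plug: loose spark plug lying in the chest's tray, white insulator, 68 long, 18 high; origin under its middle; to be left alone (sizes in mm)
- pulley: loose white plastic pulley, 48 diameter, 14 high, lying in the chest's tray; origin under its middle; to be left alone (sizes in mm)
- oil_bottle: orange oil bottle standing on the bench, 56 diameter, 140 high; origin under its middle; to be left alone (sizes in mm)
- air_filter: black ring-shaped air filter, 72 diameter, 40 high, on the bench; origin under its middle; to be left alone (sizes in mm)
- flywheel: aluminium flywheel, 90 diameter, 28 high, on the bench; origin under its middle; to be left alone (sizes in mm)
- plug_box: white carton, 50 x 60 x 45 high, on the bench; origin under its middle; to be left alone (sizes in mm)
- screwdriver: orange-handled screwdriver lying on the bench, 220 long along its x (handle 100 to -x, blade 120 to +x), 24 high; origin under the joint of handle and blade; to be left alone (sizes in mm)

How it is judged:
On the way, in this order (a step that is already met when the one before it is completed fails the run):
1. both drawers pushed fully shut while the lid is still open (value of joint each of drawer_left, drawer_right below 0.004 m and value of joint lid above 0.3 rad), for 0.2 s.
2. then the lid pushed shut (value of joint lid below 0.04 rad), for 0.2 s.
At the end, for the whole second after the job is handed in: both drawers within 4 mm of fully shut, the lid within 0.04 rad (6 mm at its edge) of fully closed, all at rest, and every loose thing within 25 mm of where it was (value of joint each of drawer_left, drawer_right below 0.004 m and value of joint lid below 0.04 rad and velocity of joint drawer_left between -0.02 and 0.02 m/s and velocity of joint drawer_right between -0.02 and 0.02 m/s and velocity of joint lid between -0.02 and 0.02 rad/s and distance of each of spark_plug, pulley, oil_bottle, air_filter, flywheel, plug_box, screwdriver from where it was at the start of the episode below 0.025 m); the robot touches nothing.
It fails at once if a loose thing was lifted or shoved more than 25 mm, or the bottle tipped (distance of any of spark_plug, pulley, oil_bottle, air_filter, flywheel, plug_box, screwdriver from where it was at the start of the episode above 0.025 m or angle between oil_bottle's own z axis and vertical above 0.5 rad).
It fails at once if a drawer was pulled farther out (value of joint any of drawer_left, drawer_right above 0.09 m).
It fails at once if the lid was lifted past upright (value of joint lid above 1.62 rad).
It fails at once if a drawer was slammed (over 0.6 m/s) (velocity of joint any of drawer_left, drawer_right below -0.6 m/s).
It fails at once if the lid was slammed (over 3 rad/s) (velocity of joint lid below -3 rad/s).
It also fails if it takes over 61 s, if anything falls off the work surface, if the arm or the gripper's body presses on something with over 40 N, if the wrist force passes 120 N, or if a joint passes its speed limit or range.

## Working session

There is one attempt and no reset: what is moved stays moved. The work goes in short steps, Python scripts to look and compute and a tool call to move; the robot and the scene stay as the last step left them, time stands still between calls to the robot, and variables do not carry over. Pictures are saved under pics/ and viewed, at most 10 in all, crops included, and the job is handed in when it is done.

Besides the shell and the picture viewer there is one more tool, called after ">>>" by a JSON object that holds its "method" and its "body". drive_tool: Moves the arm, as the interface text tells. Its arguments: {"type":"object","properties":{"rows":{"type":"array"}},"required":["rows"]}

```bash
mkdir -p pics; cat > h.py <<'E'
import numpy as np, cv2
from scipy.spatial.transform import Rotation as R
from station import *
def cam(name):
    s=read_state(); c=capture(name); c['f']=200/np.tan(np.radians(c['vertical_fov'])/2)
    if 'T_tool_cam' in c:
        T=np.eye(4);T[:3,:3]=R.from_quat(s['tool_rot']).as_matrix();T[:3,3]=s['ee_pos'];c['T']=T@np.array(c['T_tool_cam'])
    else:
        T=np.eye(4);a=np.array(c['attitude']);T[:3,:3]=R.from_quat(a).as_matrix() if a.size==4 else a.reshape(3,3);T[:3,3]=c['xyz'];c['T']=T
    return c
def pt(c,r,col,d=None):
    if d is None:
        p=c['depth'][int(r)-2:int(r)+3,int(col)-2:int(col)+3];d=np.median(p[p>0]) if (p>0).any() else np.nan
    q=np.array([(col-c['cx'])/c['f']*d,(r-c['cy'])/c['f']*d,d,1]);return (c['T']@q)[:3]
E
cat > a.py <<'E'
from h import *
np.set_printoptions(precision=4,suppress=True)
print(read_state())
for n in ['side','top']:
    c=cam(n);cv2.imwrite(f'pics/{n}0.png',c['image']);print(n,c['xyz'],c['attitude'],c['T'][:3,2])
    for l in ['chest','pull_left','pull_right','lid_hinge','lid_edge','oil_bottle','air_filter','flywheel','plug_box','screwdriver','spark_plug','pulley']:
        for d in pinpoint(n,l)[:2]: print(l,d['confidence'],np.array(d['at']),pt(c,*d['at']))
E
python3 a.py
```

```text
{'time_s': 0.0, 'joints': array([ 1.2851,  0.2648,  1.6054, -0.    ,  1.2737, -0.0369]), 'qvel': array([ 0.0009, -0.0011,  0.0001,  0.0002,  0.0005,  0.0001]), 'tau': array([ -0.001 , -51.5098, -36.7328,  -0.0002,   0.0125,   0.    ]), 'ee_pos': array([0.166 , 0.6535, 0.23  ]), 'tool_rot': array([ 0.1241,  0.9923, -0.0011, -0.0002]), 'contact_force': array([-0.822 ,  0.0522,  0.7035]), 'torque': array([ 0.0452, -0.015 , -0.0116]), 'grasp_force': 0.0, 'width': 0.08547758744935255}
side [0.4046 0.9043 0.7538] [-0.0898  0.885  -0.4556  0.034 ] [ 0.142  -0.8003 -0.5826]
chest 0.77 [238. 300.] [0.5931 0.1439 0.0559]
pull_left 0.79 [261.5 336.5] [0.4859 0.1828 0.0282]
pull_right 0.95 [229.3 351.3] [0.4638 0.0535 0.0351]
pull_right 0.54 [169.2 287.9] [0.6389 0.0798 0.2285]
lid_hinge 0.69 [166.  373.1] [ 0.4323 -0.3662  0.0043]
lid_hinge 0.6 [208.4 273.5] [0.6863 0.0743 0.089 ]
lid_edge 0.78 [166.4 288.2] [ 0.7464 -0.3037 -0.0034]
oil_bottle 0.82 [287.8 246.6] [0.6862 0.313  0.0242]
oil_bottle 0.37 [310.6 354.9] [0.4197 0.3375 0.0391]
air_filter 0.65 [201.  339.6] [ 0.5104 -0.0144  0.0797]
f
[... 581 characters left out ...]
0.4904 0.1964 0.0325]
pull_left 0.33 [151.6 299.3] [0.6621 0.057  0.1671]
pull_right 0.6 [241.5 298.4] [ 0.4524  0.0616 -0.0004]
lid_hinge 0.65 [148.5 296.9] [0.6742 0.0638 0.1442]
lid_edge 0.69 [155.5 285. ] [0.6398 0.0858 0.2315]
lid_edge 0.17 [241.4 297.1] [0.4526 0.065  0.0001]
oil_bottle 0.79 [148.1 214. ] [0.6835 0.2751 0.0898]
air_filter 0.69 [211.7 358.7] [ 0.5344 -0.0991  0.0002]
flywheel 0.8 [225.3 164.1] [0.4898 0.4127 0.0251]
plug_box 0.65 [253.1 209. ] [0.4196 0.2881 0.0451]
screwdriver 0.56 [246.9 461.6] [ 0.4439 -0.3713  0.0118]
spark_plug 0.43 [168.2 266.5] [0.6367 0.1433 0.0747]
pulley 0.65 [189.3 310.2] [0.5848 0.0313 0.0705]
pulley 0.46 [149.3 299. ] [0.6722 0.0586 0.1451]
```

View pics/side0.png

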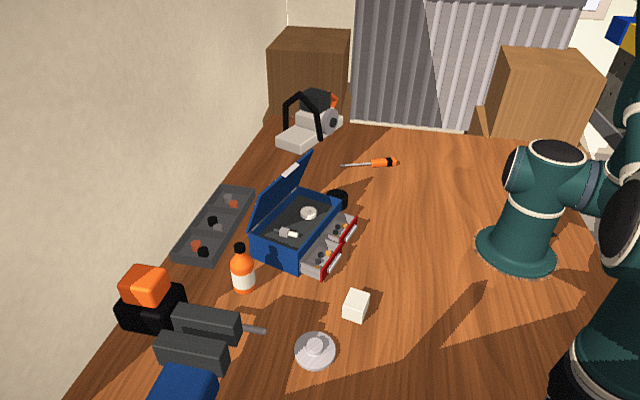

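View pics/top0.png

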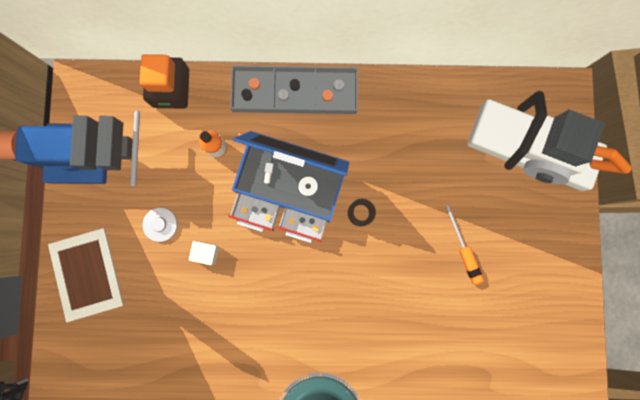

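The side view shows the chest (about 300,230) with both drawers out and the lid raised. The bottle is at (243,270), off its left rear, and the carton is at (356,305). The top view shows the chest turned about -17° with the front at rows 215-240, the bottle at (211,142) and the filter at (361,212) to the right of the right drawer. Next I'll fit the chest pose from depth.

```bash
cat > b.py <<'E'
from h import *
np.set_printoptions(precision=4,suppress=True)
def cloud(c,m):
    v,u=np.nonzero(m&(c['depth']>0));d=c['depth'][v,u]
    q=np.stack([(u-c['cx'])/c['f']*d,(v-c['cy'])/c['f']*d,d,d*0+1]);return (c['T']@q)[:3].T
for n in ['top','side']:
    c=cam(n);hsv=cv2.cvtColor(c['image'],cv2.COLOR_BGR2HSV)
    box=np.zeros(hsv.shape[:2],bool)
    if n=='top': box[125:250,222:355]=1
    else: box[140:285,240:362]=1
    H,S,V=hsv[...,0],hsv[...,1],hsv[...,2]
    blue=box&(H>100)&(H<130)&(S>120); red=box&((H<6)|(H>174))&(S>150)
    P=cloud(c,blue); rim=P[(P[:,2]>.078)&(P[:,2]<.092)]
    r=cv2.minAreaRect(rim[:,:2].astype(np.float32)*1000);print(n,'rim',len(rim),r,cv2.boxPoints(r))
    Q=cloud(c,red);Q=Q[(Q[:,2]>.0)&(Q[:,2]<.06)]
    yaw=np.radians(-17);X=np.array([np.cos(yaw),np.sin(yaw)]);Y=np.array([-X[1],X[0]])
    o=np.array([.593,.09]);
    a=(Q[:,:2]-o)@X;b=(Q[:,:2]-o)@Y
    for s in (b>0.01,b<-0.01):
        print('red',s.sum(),np.percentile(a[s],[2,10,50,90]),np.percentile(b[s],[1,99]),np.median(Q[s],0), np.polyfit(b[s],a[s],1))
    L=cloud(c,box);L=L[(L[:,2]>.12)]
    m=L.mean(0)
    for _ in range(5):
        w=L if _==0 else L[np.abs((L-m)@nn)<.006]
        m=w.mean(0);nn=np.linalg.svd(w-m)[2][2]
    print('lid',len(w),m,nn*np.sign(nn[2]),'maxz',np.percentile(w[:,2],99.5))
    for d in look_for(n,'lid')[:1]:print(d)
E
python3 b.py
```

```text
top rim 336 ((599.7542724609375, 88.18453979492188), (256.84136962890625, 119.57173156738281), 73.3216781616211) [[505.627  -17.6752]
 [620.1685 -51.9921]
 [693.8815 194.0443]
 [579.34   228.3611]]
red 58 [-0.1192 -0.1187 -0.1174 -0.1159] [0.0122 0.1207] [0.5015 0.1925 0.0507] [ 0.002  -0.1175]
red 60 [-0.1083 -0.1075 -0.1059 -0.1045] [-0.1202 -0.0119] [0.4739 0.0649 0.0516] [-0.0035 -0.1062]
lid 1546 [0.6553 0.0708 0.1929] [ 0.8783 -0.2619  0.4   ] maxz 0.23477924023133123
{'rect': [231.5, 131.1, 115.3, 41.5], 'confidence': 0.86}
side rim 606 ((613.4247436523438, 84.73086547851562), (267.1172180175781, 153.3604278564453), 72.6583480834961) [[500.4204 -19.9008]
 [646.8097 -65.6127]
 [726.4291 189.3625]
 [580.0398 235.0745]]
red 202 [-0.1213 -0.1208 -0.1196 -0.116 ] [0.0113 0.1255] [0.5056 0.211  0.0419] [-0.0082 -0.1181]
red 125 [-0.1101 -0.1093 -0.1083 -0.1047] [-0.1223 -0.0117] [0.4739 0.0665 0.0446] [-0.0181 -0.1086]
lid 1187 [0.6574 0.0955 0.1826] [ 0.8972 -0.2726  0.3476] maxz 0.23131477873930623
{'rect': [244.0, 150.3, 68.6, 80.9], 'confidence': 0.82}
```

>>> {"method": "drive_tool", "body": {"rows": [{"hand": 255, "slide": [0, 0, 0], "twist": 2.6}, {"hand": 255, "slide": [-35, -31, 0], "twist": 0}, {"hand": 255, "slide": [-35, -31, 0], "twist": 0}, {"hand": 255, "slide": [-35, -31, 0], "twist": 0}, {"hand": 255, "slide": [-35, -31, 0], "twist": 0}, {"hand": 255, "slide": [-35, -31, 0], "twist": 0}, {"hand": 255, "slide": [-35, -31, 0], "twist": 0}, {"hand": 255, "slide": [-35, -31, 0], "twist": 0}]}}

```text
time_s: 2.5
ee_pos: [0.3384, 0.3742, 0.2316]
tool_rot: [0.146, 0.989, 0.0, 0.0]
contact_force: [1.1, 0.7, -0.2]
width: 0.0
grasp_force: 0.0
```

```bash
cat > s.py <<'E'
from h import *
np.set_printoptions(precision=4,suppress=True)
yaw=np.radians(-16.9);X=np.array([np.cos(yaw),np.sin(yaw)]);Y=np.array([-X[1],X[0]]);O=np.array([.613,.0845])
def ch(p): return np.array([(p[:2]-O)@X,(p[:2]-O)@Y,p[2]])
def st():
    s=read_state();M=R.from_quat(s['tool_rot']).as_matrix()
    print('t',s['time_s'],'chest mm',ch(s['ee_pos'])*1000,'toolx ang',np.degrees(np.arctan2(M[1,0],M[0,0])),'tz',M[:,2],'F',s['contact_force'],'w',s['width'])
if __name__=='__main__': st()
E
python3 s.py
```

```text
t 2.5 chest mm [-346.9244  197.4086  231.5943] toolx ang 163.16088968822945 tz [ 0.0007  0.0005 -1.    ] F [ 1.1224  0.6607 -0.2482] w 4.841541018819988e-05
```

>>> {"method": "drive_tool", "body": {"rows": [{"hand": 255, "slide": [-38, -33, 0], "twist": 0}, {"hand": 255, "slide": [-38, -33, 0], "twist": 0}, {"hand": 255, "slide": [-38, -33, 0], "twist": 0}, {"hand": 255, "slide": [-38, -34, 0], "twist": 0}, {"hand": 255, "slide": [0, 0, 45], "twist": 0}, {"hand": 255, "slide": [0, 0, 45], "twist": 0}, {"hand": 255, "slide": [0, 0, 40], "twist": 0}, {"hand": 255, "slide": [0, 0, 0], "twist": 0}]}}

```text
time_s: 3.5
ee_pos: [0.4415, 0.2028, 0.0981]
tool_rot: [0.147, 0.989, -0.002, -0.003]
contact_force: [0.4, -0.6, -0.5]
width: -0.0001
grasp_force: 0.0
```

```bash
cat > v.py <<'E'
import sys
from s import *
st()
n,f=sys.argv[1:3];c=cam(n);im=c['image']
if len(sys.argv)>3:
    a,b,d,e=map(int,sys.argv[3:7]);im=cv2.resize(im[a:b,d:e],None,fx=3,fy=3,interpolation=cv2.INTER_CUBIC)
cv2.imwrite('pics/'+f,im)
for l in ['pull_left','pull_right']:
    for d in pinpoint(n,l)[:1]: print(l,d,ch(pt(c,*d['at'])))
E
python3 v.py side side1.png 130 330 200 440
```

```text
t 3.5 chest mm [-198.4753   63.3231   98.0634] toolx ang 163.13255051617304 tz [-0.0073 -0.0029 -1.    ] F [ 0.3862 -0.5944 -0.5417] w -6.108228803004638e-05
pull_left {'at': [264.5, 339.7], 'confidence': 0.59} [-0.1505  0.0348 -0.0025]
pull_right {'at': [230.1, 349.8], 'confidence': 0.78} [-0.2001  0.1096  0.1961]
```

View pics/side1.png

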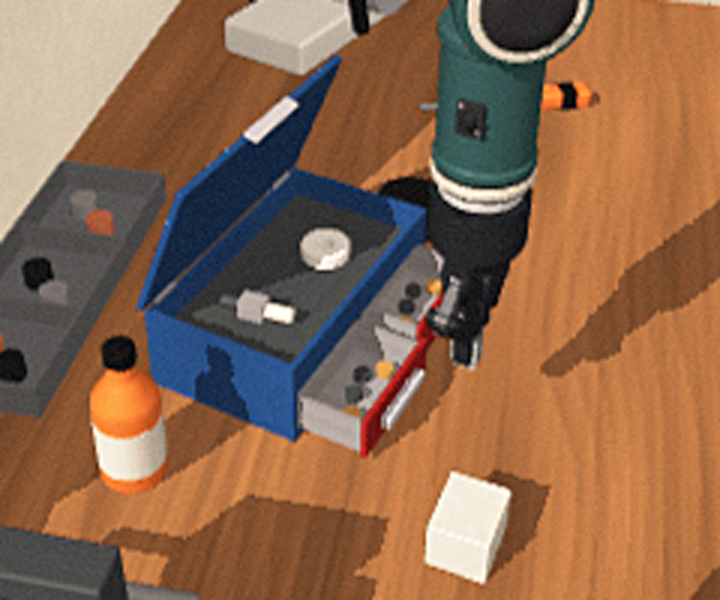

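Fingers are shut and stand just in front of the left pull, clear of the carton. I'll descend and push.

>>> {"method": "drive_tool", "body": {"rows": [{"hand": 255, "slide": [0, 0, 35], "twist": 0}, {"hand": 255, "slide": [0, 0, 35], "twist": 0}, {"hand": 255, "slide": [0, 0, 0], "twist": 0}, {"hand": 255, "slide": [-10, 0, 0], "twist": 0}, {"hand": 255, "slide": [-12, 0, 0], "twist": 0}, {"hand": 255, "slide": [-12, 0, 0], "twist": 0}, {"hand": 255, "slide": [-12, 0, 0], "twist": 0}, {"hand": 255, "slide": [-12, 0, 0], "twist": 0}]}}

```text
time_s: 4.65
ee_pos: [0.5009, 0.1872, 0.0314]
tool_rot: [0.147, 0.989, 0.0, -0.0]
contact_force: [-2.4, 0.9, 1.9]
width: 0.0003
grasp_force: 1.3
```

```bash
python3 s.py
```

```text
t 4.65 chest mm [-137.1217   65.6399   31.4378] toolx ang 163.12602159262622 tz [-0.0004  0.0003 -1.    ] F [-2.3848  0.8946  1.8865] w 0.00033209083435446995
```

>>> {"method": "drive_tool", "body": {"rows": [{"hand": 255, "slide": [-10, 0, 2], "twist": 0}, {"hand": 255, "slide": [-10, 0, 2], "twist": 0}, {"hand": 255, "slide": [-8, 0, 0], "twist": 0}, {"hand": 255, "slide": [-4, 0, 0], "twist": 0}, {"hand": 255, "slide": [-3, 0, 0], "twist": 0}, {"hand": 255, "slide": [-2, 0, 0], "twist": 0}, {"hand": 255, "slide": [-1, 0, 0], "twist": 0}, {"hand": 255, "slide": [0, 0, 0], "twist": 0}]}}

```text
time_s: 5.65
ee_pos: [0.5364, 0.1761, 0.0272]
tool_rot: [0.146, 0.989, -0.0, -0.0]
contact_force: [-1.0, 0.8, -1.4]
width: 0.0
grasp_force: 0.9
```

```bash
python3 s.py
```

```text
t 5.65 chest mm [-99.9752  65.3922  27.1716] toolx ang 163.15376957429052 tz [-0.0003 -0.0004 -1.    ] F [-1.0154  0.7949 -1.3515] w 4.827197949150556e-05
```

>>> {"method": "drive_tool", "body": {"rows": [{"hand": 255, "slide": [-1, 0, 0], "twist": 0}, {"hand": 255, "slide": [-1, 0, 0], "twist": 0}, {"hand": 255, "slide": [-1, 0, 0], "twist": 0}, {"hand": 255, "slide": [-1, 0, 0], "twist": 0}, {"hand": 255, "slide": [0, 0, 0], "twist": 0}, {"hand": 255, "slide": [0, 0, 0], "twist": 0}, {"hand": 255, "slide": [0, 0, 0], "twist": 0}, {"hand": 255, "slide": [0, 0, 0], "twist": 0}]}}

```text
time_s: 6.65
ee_pos: [0.5406, 0.1752, 0.0274]
tool_rot: [0.147, 0.989, 0.0, 0.0]
contact_force: [-1.5, -0.4, -0.5]
width: 0.0
grasp_force: 0.7
```

```bash
python3 s.py
```

```text
t 6.65 chest mm [-95.6094  65.7216  27.4405] toolx ang 163.14750789766106 tz [ 0.0005  0.0001 -1.    ] F [-1.5111 -0.3562 -0.5322] w 2.8276115123861052e-06
```

>>> {"method": "drive_tool", "body": {"rows": [{"hand": 255, "slide": [-1, 0, 0], "twist": 0}, {"hand": 255, "slide": [-1, 0, 0], "twist": 0}, {"hand": 255, "slide": [-1, 0, 0], "twist": 0}, {"hand": 255, "slide": [0, 0, 0], "twist": 0}, {"hand": 255, "slide": [0, 0, 0], "twist": 0}, {"hand": 255, "slide": [0, 0, 0], "twist": 0}, {"hand": 255, "slide": [0, 0, 0], "twist": 0}, {"hand": 255, "slide": [0, 0, 0], "twist": 0}]}}

```text
time_s: 7.65
ee_pos: [0.542, 0.1747, 0.0274]
tool_rot: [0.147, 0.989, 0.0, -0.001]
contact_force: [-5.4, 1.3, 4.4]
width: -0.0003
grasp_force: 3.3
```

```bash
python3 s.py
```

```text
t 7.65 chest mm [-94.1284  65.7074  27.3886] toolx ang 163.1297030092669 tz [-0.0025  0.0005 -1.    ] F [-5.3997  1.2841  4.3576] w -0.00027337247503275973
```

>>> {"method": "drive_tool", "body": {"rows": [{"hand": 255, "slide": [-1, 0, 0], "twist": 0}, {"hand": 255, "slide": [-1, 0, 0], "twist": 0}, {"hand": 255, "slide": [0, 0, 0], "twist": 0}, {"hand": 255, "slide": [0, 0, 0], "twist": 0}, {"hand": 255, "slide": [0, 0, 0], "twist": 0}, {"hand": 255, "slide": [0, 0, 0], "twist": 0}, {"hand": 255, "slide": [0, 0, 0], "twist": 0}, {"hand": 255, "slide": [0, 0, 0], "twist": 0}]}}

```text
time_s: 8.65
ee_pos: [0.5421, 0.1747, 0.0273]
tool_rot: [0.147, 0.989, 0.0, -0.003]
contact_force: [-11.1, 3.7, 8.3]
width: 0.0003
grasp_force: 6.1
```

```bash
python3 s.py
```

```text
t 8.65 chest mm [-94.0783  65.6701  27.3422] toolx ang 163.10857250900386 tz [-0.0062  0.001  -1.    ] F [-11.1109   3.6554   8.3166] w 0.0003178592908361413
```

>>> {"method": "drive_tool", "body": {"rows": [{"hand": 255, "slide": [20, 0, 0], "twist": 0}, {"hand": 255, "slide": [40, 0, 0], "twist": 0}, {"hand": 255, "slide": [37, 0, 0], "twist": 0}, {"hand": 255, "slide": [0, 0, 0], "twist": 0}, {"hand": 255, "slide": [0, -43, 0], "twist": 0}, {"hand": 255, "slide": [0, -43, 0], "twist": 0}, {"hand": 255, "slide": [0, -43, 0], "twist": 0}, {"hand": 255, "slide": [0, 0, 0], "twist": 0}]}}

```text
time_s: 9.65
ee_pos: [0.4152, 0.0762, 0.0275]
tool_rot: [0.148, 0.989, -0.0, 0.001]
contact_force: [0.1, 1.5, 0.2]
width: -0.0
grasp_force: 0.0
```

>>> {"method": "drive_tool", "body": {"rows": [{"hand": 255, "slide": [-10, 0, 0], "twist": 0}, {"hand": 255, "slide": [-12, 0, 0], "twist": 0}, {"hand": 255, "slide": [-12, 0, 0], "twist": 0}, {"hand": 255, "slide": [-12, 0, 0], "twist": 0}, {"hand": 255, "slide": [-12, 0, 0], "twist": 0}, {"hand": 255, "slide": [-12, 0, 0], "twist": 0}, {"hand": 255, "slide": [-6, 0, 0], "twist": 0}, {"hand": 255, "slide": [0, 0, 0], "twist": 0}]}}

```text
time_s: 10.65
ee_pos: [0.4885, 0.0559, 0.0273]
tool_rot: [0.147, 0.989, -0.0, 0.001]
contact_force: [-0.8, 0.1, -0.3]
width: 0.0001
grasp_force: 0.0
```

```bash
python3 s.py
```

```text
t 10.65 chest mm [-110.817   -63.5675   27.324 ] toolx ang 163.1427504236563 tz [ 0.0009 -0.0005 -1.    ] F [-0.8374  0.1425 -0.2598] w 0.00010798710449718762
```

>>> {"method": "drive_tool", "body": {"rows": [{"hand": 255, "slide": [-6, 0, 0], "twist": 0}, {"hand": 255, "slide": [-5, 0, 0], "twist": 0}, {"hand": 255, "slide": [-3, 0, 0], "twist": 0}, {"hand": 255, "slide": [-2, 0, 0], "twist": 0}, {"hand": 255, "slide": [-1, 0, 0], "twist": 0}, {"hand": 255, "slide": [-1, 0, 0], "twist": 0}, {"hand": 255, "slide": [-1, 0, 0], "twist": 0}, {"hand": 255, "slide": [0, 0, 0], "twist": 0}]}}

```text
time_s: 11.65
ee_pos: [0.5051, 0.0508, 0.0271]
tool_rot: [0.147, 0.989, -0.0, -0.001]
contact_force: [-5.6, 0.1, 1.5]
width: -0.0
grasp_force: 2.3
```

```bash
python3 s.py
```

```text
t 11.65 chest mm [-93.4409 -63.5775  27.1343] toolx ang 163.14362553252326 tz [-0.0015  0.     -1.    ] F [-5.6132  0.139   1.4819] w -8.390582715729001e-06
```

>>> {"method": "drive_tool", "body": {"rows": [{"hand": 255, "slide": [-1, 0, 0], "twist": 0}, {"hand": 255, "slide": [-1, 0, 0], "twist": 0}, {"hand": 255, "slide": [-1, 0, 0], "twist": 0}, {"hand": 255, "slide": [0, 0, 0], "twist": 0}, {"hand": 255, "slide": [0, 0, 0], "twist": 0}, {"hand": 255, "slide": [0, 0, 0], "twist": 0}, {"hand": 255, "slide": [0, 0, 0], "twist": 0}, {"hand": 255, "slide": [0, 0, 0], "twist": 0}]}}

```text
time_s: 12.65
ee_pos: [0.5052, 0.0508, 0.027]
tool_rot: [0.147, 0.989, 0.0, -0.004]
contact_force: [-11.4, 2.8, 9.0]
width: -0.0003
grasp_force: 6.5
```

```bash
python3 s.py
```

```text
t 12.65 chest mm [-93.3295 -63.619   27.0179] toolx ang 163.122066012529 tz [-0.0072  0.0011 -1.    ] F [-11.4062   2.7906   8.9959] w -0.0002857341556604779
```

>>> {"method": "drive_tool", "body": {"rows": [{"hand": 255, "slide": [20, 0, 0], "twist": 0}, {"hand": 255, "slide": [40, 0, 0], "twist": 0}, {"hand": 255, "slide": [40, 0, -20], "twist": 0}, {"hand": 255, "slide": [0, 0, -50], "twist": 0}, {"hand": 255, "slide": [0, 16, -50], "twist": 0}, {"hand": 255, "slide": [0, 16, -50], "twist": 0}, {"hand": 255, "slide": [0, 16, -50], "twist": 0}, {"hand": 255, "slide": [0, 16, -40], "twist": 0}]}}

```text
time_s: 13.65
ee_pos: [0.4335, 0.1412, 0.2909]
tool_rot: [0.147, 0.989, 0.001, 0.003]
contact_force: [0.8, -0.3, 0.1]
width: -0.0002
grasp_force: 0.0
```

```bash
python3 v.py side side2.png 130 330 200 440; python3 b.py
```

```text
t 13.65 chest mm [-188.1991    2.0986  290.9113] toolx ang 163.14934394384036 tz [ 0.0067  0.0018 -1.    ] F [ 0.7574 -0.3389  0.0905] w -0.00017726804152976057
pull_left {'at': [252.9, 316.3], 'confidence': 0.66} [-0.0761  0.0305  0.0021]
pull_right {'at': [223.8, 334.2], 'confidence': 0.48} [-0.0783 -0.0749  0.0317]
top rim 329 ((600.389404296875, 88.00481414794922), (256.8812255859375, 120.75387573242188), 73.39698028564453) [[505.8293 -17.8288]
 [621.5486 -52.3328]
 [694.9496 193.8384]
 [579.2302 228.3425]]Traceback (most recent call last):
  File "b.py", line 20, in <module>
    print('red',s.sum(),np.percentile(a[s],[2,10,50,90]),np.percentile(b[s],[1,99]),np.median(Q[s],0), np.polyfit(b[s],a[s],1))
                        ~~~~~~~~~~~~~^^^^^^^^^^^^^^^^^^^
    return _quantile_unchecked(
        a, q, axis, out, overwrite_input, method, keepdims, weights)
    return _ureduce(a,
                    func=_quantile_ureduce_func,
    ...<5 lines>...
                    overwrite_input=overwrite_input,
                    method=method)
    r = func(a, **kwargs)
    result = _quantile(arr,
                       quantiles=q,
    ...<2 lines>...
                       out=out,
                       weights=wgt)
    slices_having_nans = np.isnan(arr[-1, ...])
                                  ~~~^^^^^^^^^
IndexError: index -1 is out of bounds for axis 0 with size 0
```

View pics/side2.png

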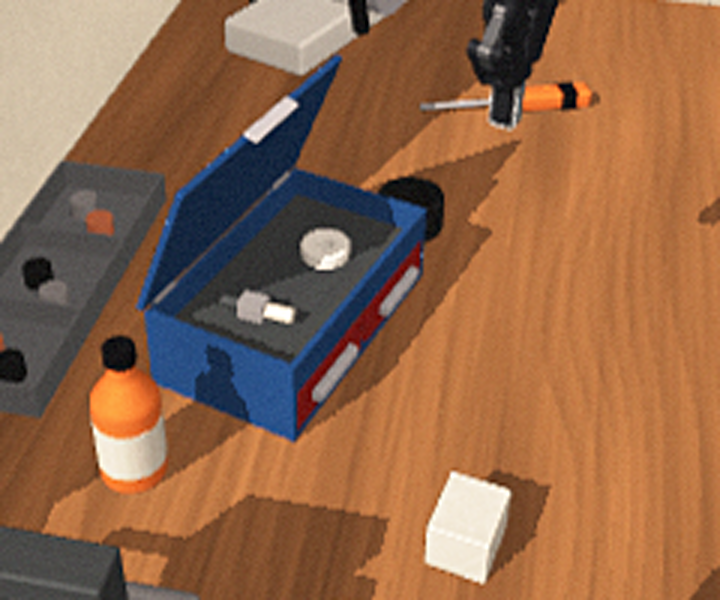

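Both drawers are shut flush, the lid is still open and nothing else has moved. Next I'll pass over the lid and come down behind it.

>>> {"method": "drive_tool", "body": {"rows": [{"hand": 255, "slide": [-38, 0, 0], "twist": 0}, {"hand": 255, "slide": [-38, 0, 0], "twist": 0}, {"hand": 255, "slide": [-38, 0, 0], "twist": 0}, {"hand": 255, "slide": [-38, 0, 0], "twist": 0}, {"hand": 255, "slide": [-38, 0, 0], "twist": 0}, {"hand": 255, "slide": [-38, 0, 0], "twist": 0}, {"hand": 255, "slide": [-38, 0, 0], "twist": 0}, {"hand": 255, "slide": [0, 0, 0], "twist": 0}]}}

```text
time_s: 14.85
ee_pos: [0.6871, 0.0614, 0.2836]
tool_rot: [0.148, 0.989, -0.001, -0.002]
contact_force: [-1.2, -0.7, -0.3]
width: -0.0003
grasp_force: 0.0
```

```bash
python3 s.py
python3 -c "
import numpy as np
for r in (.13,):
  for t in (1.21,1.1,1,.9,.8,.7,.6,.5,.4,.3,.2,.1,.04,0):
    print(t, np.round([75-r*1000*np.cos(t)+9*np.sin(t)+11, 85+r*1000*np.sin(t)+9*np.cos(t)],1))"
```

```text
t 14.85 chest mm [ 77.5916  -0.5536 283.646 ] toolx ang 163.03140530867154 tz [-0.0034 -0.0006 -1.    ] F [-1.1994 -0.6801 -0.2707] w -0.00025173539374915936
1.21 [ 48.5 209.8]
1.1 [ 35.1 204.9]
1 [ 23.3 199.3]
0.9 [ 12.2 192.4]
0.8 [  1.9 184.5]
0.7 [ -7.6 175.6]
0.6 [-16.2 165.8]
0.5 [-23.8 155.2]
0.4 [-30.2 143.9]
0.3 [-35.5 132. ]
0.2 [-39.6 119.6]
0.1 [-42.5 106.9]
0.04 [-43.5  99.2]
0 [-44.  94.]
```

>>> {"method": "drive_tool", "body": {"rows": [{"hand": 255, "slide": [0, 0, 30], "twist": 0}, {"hand": 255, "slide": [0, 0, 30], "twist": 0}, {"hand": 255, "slide": [0, 0, 12], "twist": 0}, {"hand": 255, "slide": [0, 0, 0], "twist": 0}, {"hand": 255, "slide": [8, 0, 0], "twist": 0}, {"hand": 255, "slide": [6, 0, 0], "twist": 0}, {"hand": 255, "slide": [6, 0, 0], "twist": 0}, {"hand": 255, "slide": [0, 0, 0], "twist": 0}]}}

```text
time_s: 15.85
ee_pos: [0.6667, 0.0691, 0.216]
tool_rot: [0.146, 0.989, 0.0, 0.0]
contact_force: [-0.0, 0.4, 0.1]
width: 0.0001
grasp_force: 0.0
```

```bash
python3 v.py side side3.png 130 330 200 440
```

```text
t 15.85 chest mm [ 55.8795   0.9036 215.9984] toolx ang 163.16680646983224 tz [ 0.0009  0.0001 -1.    ] F [-0.0257  0.4025  0.1453] w 0.00014763252666792116
pull_left {'at': [255.5, 315.0], 'confidence': 0.62} [-0.0766  0.039  -0.0004]
pull_right {'at': [224.9, 334.5], 'confidence': 0.65} [-0.0813 -0.0707  0.0318]
```

View pics/side3.png

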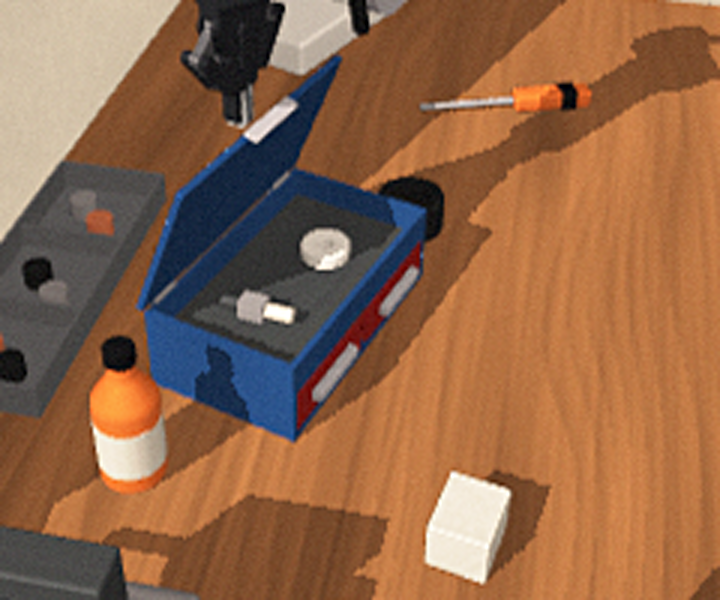

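Finger stands behind the lid's top edge near the tab, around (237,112) in the crop. Now I'll follow the lid's arc.

>>> {"method": "drive_tool", "body": {"rows": [{"hand": 255, "slide": [7, 0, 6], "twist": 0}, {"hand": 255, "slide": [7, 0, 3], "twist": 0}, {"hand": 255, "slide": [7, 0, 3], "twist": 0}, {"hand": 255, "slide": [6, 0, 3], "twist": 0}, {"hand": 255, "slide": [6, 0, 3], "twist": 0}, {"hand": 255, "slide": [6, 0, 4], "twist": 0}, {"hand": 255, "slide": [5, 0, 4], "twist": 0}, {"hand": 255, "slide": [0, 0, 0], "twist": 0}]}}

```text
time_s: 17.0
ee_pos: [0.6238, 0.082, 0.1884]
tool_rot: [0.146, 0.989, 0.0, -0.001]
contact_force: [0.0, -0.2, -0.1]
width: -0.0
grasp_force: 0.0
```

```bash
python3 s.py
```

```text
t 17.0 chest mm [ 11.025    0.7123 188.4204] toolx ang 163.15654211243876 tz [-0.002   0.0003 -1.    ] F [ 0.0057 -0.1718 -0.086 ] w -2.7468818821390068e-05
```

>>> {"method": "drive_tool", "body": {"rows": [{"hand": 255, "slide": [5, 0, 3], "twist": 0}, {"hand": 255, "slide": [5, 0, 4], "twist": 0}, {"hand": 255, "slide": [5, 0, 4], "twist": 0}, {"hand": 255, "slide": [4, 0, 5], "twist": 0}, {"hand": 255, "slide": [4, 0, 5], "twist": 0}, {"hand": 255, "slide": [4, 0, 5], "twist": 0}, {"hand": 255, "slide": [4, 0, 5], "twist": 0}, {"hand": 255, "slide": [3, 0, 4], "twist": 0}]}}

```text
time_s: 18.0
ee_pos: [0.5921, 0.0916, 0.1538]
tool_rot: [0.147, 0.989, -0.0, -0.0]
contact_force: [1.1, -0.3, 1.8]
width: -0.0001
grasp_force: 1.0
```

```bash
python3 v.py side side4.png 130 330 200 440
```

```text
t 18.0 chest mm [-22.0939   0.6941 153.7861] toolx ang 163.14936445444212 tz [-0.0001 -0.     -1.    ] F [ 1.1178 -0.308   1.7896] w -0.00010313546277962168
pull_left {'at': [252.0, 313.8], 'confidence': 0.51} [-0.0826  0.0576  0.0312]
pull_right {'at': [223.3, 333.9], 'confidence': 0.57} [-0.0785 -0.0721  0.0357]
```

View pics/side4.png

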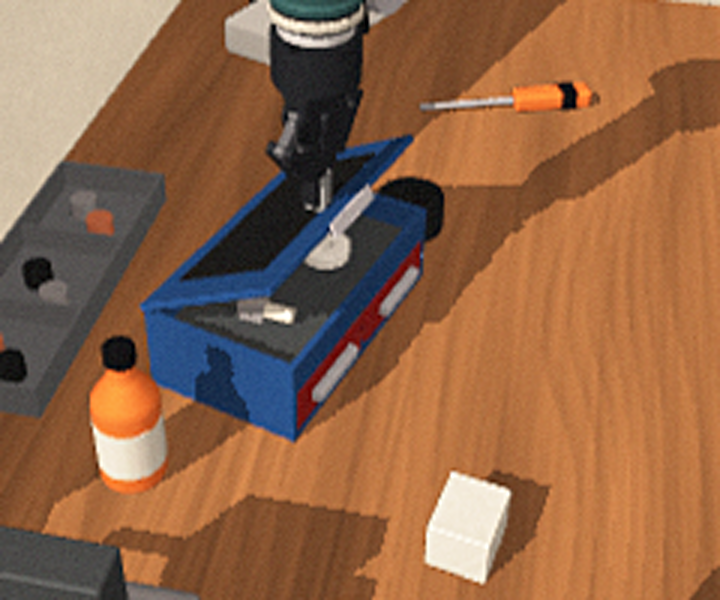

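The finger is pressing the mat near the free edge and the lid is about 0.5 rad open, so I'll keep going.

>>> {"method": "drive_tool", "body": {"rows": [{"hand": 255, "slide": [4, 0, 5], "twist": 0}, {"hand": 255, "slide": [4, 0, 5], "twist": 0}, {"hand": 255, "slide": [3, 0, 6], "twist": 0}, {"hand": 255, "slide": [3, 0, 6], "twist": 0}, {"hand": 255, "slide": [2, 0, 6], "twist": 0}, {"hand": 255, "slide": [2, 0, 6], "twist": 0}, {"hand": 255, "slide": [1, 0, 6], "twist": 0}, {"hand": 255, "slide": [1, 0, 5], "twist": 0}]}}

```text
time_s: 19.15
ee_pos: [0.5725, 0.0975, 0.1086]
tool_rot: [0.147, 0.989, 0.0, -0.001]
contact_force: [-1.0, 0.5, 1.7]
width: 0.0003
grasp_force: 1.0
```

```bash
python3 s.py
```

```text
t 19.15 chest mm [-42.4768   0.6564 108.6401] toolx ang 163.13887661697348 tz [-0.0014  0.0002 -1.    ] F [-1.0263  0.5033  1.6616] w 0.0002916336611331477
```

>>> {"method": "drive_tool", "body": {"rows": [{"hand": 255, "slide": [0, 0, 4], "twist": 0}, {"hand": 255, "slide": [0, 0, 3], "twist": 0}, {"hand": 255, "slide": [0, 0, 2], "twist": 0}, {"hand": 255, "slide": [0, 0, 2], "twist": 0}, {"hand": 255, "slide": [0, 0, 2], "twist": 0}, {"hand": 255, "slide": [0, 0, 1], "twist": 0}, {"hand": 255, "slide": [0, 0, 0], "twist": 0}, {"hand": 255, "slide": [0, 0, 0], "twist": 0}]}}

```text
time_s: 20.15
ee_pos: [0.5735, 0.0972, 0.0952]
tool_rot: [0.147, 0.989, -0.0, 0.0]
contact_force: [-0.7, -0.5, -0.4]
width: 0.0002
grasp_force: 0.0
```

```bash
python3 s.py
```

```text
t 20.15 chest mm [-41.5135   0.6503  95.2127] toolx ang 163.14733784252212 tz [ 0.0005 -0.0001 -1.    ] F [-0.6668 -0.5236 -0.4065] w 0.00016709890925690256
```

>>> {"method": "drive_tool", "body": {"rows": [{"hand": 255, "slide": [0, 0, 1], "twist": 0}, {"hand": 255, "slide": [0, 0, 1], "twist": 0}, {"hand": 255, "slide": [0, 0, 1], "twist": 0}, {"hand": 255, "slide": [0, 0, 1], "twist": 0}, {"hand": 255, "slide": [0, 0, 0], "twist": 0}, {"hand": 255, "slide": [0, 0, 0], "twist": 0}, {"hand": 255, "slide": [0, 0, 0], "twist": 0}, {"hand": 255, "slide": [0, 0, 0], "twist": 0}]}}

```text
time_s: 21.15
ee_pos: [0.5735, 0.0973, 0.0939]
tool_rot: [0.147, 0.989, 0.0, 0.0]
contact_force: [-6.4, -0.8, 15.4]
width: -0.0003
grasp_force: 7.4
```

```bash
python3 s.py
```

```text
t 21.15 chest mm [-41.4835   0.7611  93.9004] toolx ang 163.1506060531667 tz [ 0.0006 -0.     -1.    ] F [-6.4215 -0.8141 15.4417] w -0.00033844269208576445
```

The fingertip is at z = 94 mm with 15 N and has stopped, so the lid is fully shut. I'll retreat straight up and check.

>>> {"method": "drive_tool", "body": {"rows": [{"hand": 255, "slide": [0, 0, -5], "twist": 0}, {"hand": 255, "slide": [0, 0, -10], "twist": 0}, {"hand": 255, "slide": [0, 0, -30], "twist": 0}, {"hand": 255, "slide": [0, 0, -40], "twist": 0}, {"hand": 255, "slide": [20, 0, -40], "twist": 0}, {"hand": 255, "slide": [40, 0, -20], "twist": 0}, {"hand": 255, "slide": [40, 0, 0], "twist": 0}, {"hand": 255, "slide": [0, 0, 0], "twist": 0}]}}

```text
time_s: 22.15
ee_pos: [0.4756, 0.1268, 0.2367]
tool_rot: [0.146, 0.989, 0.0, 0.0]
contact_force: [0.7, 0.7, 0.9]
width: -0.0002
grasp_force: 0.0
```

```bash
python3 v.py side side5.png 130 330 200 440
```

```text
t 22.15 chest mm [-143.7403    0.5539  236.7237] toolx ang 163.23533646982375 tz [ 0.0003  0.0003 -1.    ] F [0.6852 0.6581 0.9204] w -0.00019105890741948853
pull_left {'at': [254.5, 312.4], 'confidence': 0.54} [-0.0829  0.0658  0.0291]
pull_right {'at': [221.6, 332.7], 'confidence': 0.8} [-0.076  -0.0686  0.0435]
```

View pics/side5.png

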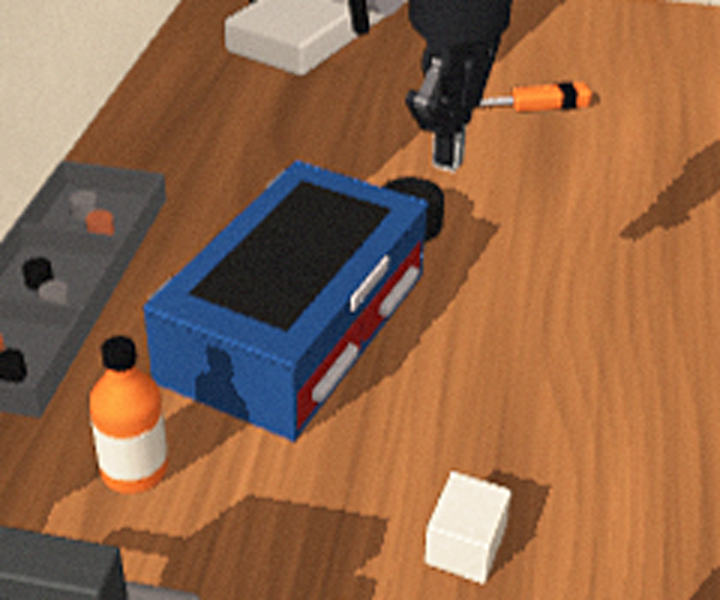

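The lid is flat, both drawers are flush, the bench items haven't moved and the arm is clear.

```bash
python3 -c "
from station import *
print(finish_job())"
```

```text
the job is handed in; nothing more can be done
None
```

I pushed both drawers fully shut, then closed the lid flat. The arm is clear, the bench items look unmoved, and the job is handed in; no verdict was returned.

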